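Bottom out the depth gauge in the heating block

ROBOT

A 7-joint arm with a two-finger parallel gripper is mounted at the origin on a cart in front of the work surface, level with it; the furniture and walls round the work are solid. World frame = base frame: x ahead of the robot, y to its left, z up, the work surface at z = 0. Lengths are in m, angles in rad, forces in N, time in s.
With the tool pointing down it reaches from about 0.4 to 0.85 m from the base axis. Payload 10.4 kg.
Tool frame: the origin (TCP) lies midway between the tips of the shut fingers; the grasp point (between the pads) lies 19 mm behind it; z points along the fingers, y is the line along which they close (so a half turn about z gives the same grasp; the last joint's range is limited). The gripper opens to 87 mm and grips with 3 to 60 N. Pads are 19 mm wide; open, the fingers measure 117 mm over their backs; the gripper's body (75 mm by 190 mm) begins 51 mm behind the grasp point.
Start: joints at [1.234, 0.332, -0.065, 1.46, 0.022, 1.35, -0.088], TCP at [0.193, -0.594, 0.223] pointing down, gripper open.
Joint ranges: [-2.6, 2.6], [-0.5, 2.12], [-1.47, 1.34], [0.16, 2.42], [-1.27, 4.41], [0.06, 2.06], [-2.6, 2.6]. Speed limits (rad/s): [2.22, 2.22, 2.79, 2.79, 3.14, 3.14, 3.14].

INTERFACE

Orientations are given as a unit quaternion [x, y, z, w].
In Python, from bench import r gives the robot as it stands.
- The arm moves only by the tool arm_command, never from a script. Its arguments are lists of equal length, an entry for each row: "xyz": the shift along the world's x, y, z in m, a list of three; "rot": the turn, a rotation vector about the world's x, y, z in rad, a list of three. In form: {"xyz": [[tx, ty, tz], ...], "rot": [[ax, ay, az], ...]}. A call has 1 to 20 rows; each row is the pose to reach, as a shift and turn from the pose commanded when the call began; what a row does not reach only later rows make up. A row lasts 1/12 s, in which the tool goes at most 41.7 mm and 7.16 degrees, less where a joint would pass 70% of its speed; a pose out of reach is approached as far as the arm can. A call with a gripper value outside its range is refused whole. "grip" is the opening, from 0 (shut) to 1 (fully open), set as the call begins (left out, the last holds). The fingers move at their own pace and stop on an object; "squeeze" is the grip in N (left out, the last holds). Time passes only in rows, so rows that repeat a pose let the fingers close. It gives the time, the measured TCP pose, the force, the opening and the grip force at its end, in the units of the state.
- r.read_state(): the state, without advancing time (a new reading comes with each control period).
- r.camera(name): name is "side" or "top" or "wrist"; returns the picture (400x640x3 uint8, red, green, blue); there is no depth.
- r.camera_model(name): a dict with "fx", "fy", "cx", "cy" (pixels), "k1" (the pictures are not rectified: a ray, as slopes to the right and down, at radius r is drawn at 1 + k1 r^2 times it, then the intrinsics apply), "T" (4x4, takes a point from camera to world coordinates). Camera axes: x right, y up, looking along -z (the intrinsics and any distortion apply to the point x, -y, -z); pixel columns grow to the right and rows downward; lengths in m; the calibration is good to about 2 mm. A picture is of the moment at which its call begins: read the wrist's pose just before it. camera_model takes no time and is no camera call; for the wrist camera it gives the pose at the moment of the call.
- r.close_job(): hands the job in; it is judged then, once.
Trained networks look in the newest picture that a camera, given by its name, has taken for a name from the list of things; names that differ only in an ending like _2 or _b are one class to them, and where a whole thing is asked for, a point or a joint stands for the part that bears it (a point fixed in the world has none). Each returns a list of dicts, best first, with "conf" (0 to 1); they miss things now and then, are a little off and sometimes report something else, mostly with a low value. They report only what shows in the picture. A call takes as long as a camera call. They do not tell look-alikes from the thing itself.
- r.look_for(label, camera): "at" ([x, y, z] in m, in the coordinates of the camera as it stood for that picture, good to about 4 mm: the middle of the surface that is visible of it).
- r.spot_point(label, camera): "at" ([x, y, z] in m, in the coordinates of the camera as it stood for that picture, good to about 4 mm: a listed point, or the origin of a listed thing).
The state is a dict: "time": time; "joint_positions": joint angles; "joint_vel": joint speeds; "joint_torque": joint torques, N m; "ee_pos": TCP position; "eef_rot": TCP orientation; "ft_force": force on the tool from outside, world axes, zero at the start; "torque": the same for the moment, N m; "width": finger opening in m; "grip_force": force on a finger pad.
Only numpy, scipy, OpenCV 4.12 (cv2) and the standard library are available. Lean on these libraries where they do the work, as an engineer would, in place of code of your own. Each camera call takes 0.05 s, during which the arm holds its last target. There are 200 camera calls.

TASK

Take the depth gauge out of its blue stand and lower its rod into the narrow, brass-ringed bore of the aluminium heating block until the rod really touches the bottom, letting the stiff brass collar be pushed up the rod by the top of the block. Keep the rod pressed on the bottom, gently but clearly (roughly 5 to 10 N, never more than 15 N), for two seconds, so that the collar marks the depth. Then let go and leave the gauge standing in the bore, with the rod on the bottom and the collar on the block; leave everything else on the bench where it is.

Things in the scene. Friction and masses are not known exactly. Their poses are not given: they have to be found in the camera images.
- depth_gauge: loose depth gauge, 0.15 kg (varies by a fifth either way), starts upright in the blue stand. Origin: the centre of the rod's lower end; z up along the rod. Steel rod 10 mm diameter with a 2.5 mm chamfer at the foot, straight from 0 to 95 mm above the origin; black finger flange 34 mm diameter from 95 to 99 mm; red round grip 24 mm diameter from 99 to 140 mm, to be held from above from any side, with fingertips above the flange. No part but the brass collar moves
- rod_tip (a point): centre of the rod's lower end (the origin of depth_gauge)
- gauge_grip (a point): middle of the red grip, on the rod's axis, 122 mm above the rod's lower end
- stop_collar (a joint): position of the brass collar (26 mm diameter, 14 mm high) on the rod, in m: its foot lies 34 mm + this value above the rod's lower end; grows as the collar slides up. It starts between -0.002 and 0.004 and can slide up to 0.046. It sits by friction: sliding it takes a steady 5 N or so, more than the gauge's weight, so the gauge merely let go would hang on the collar with its rod off the bottom
- collar_foot (a point): centre of the collar's underside, on the rod's axis
- heating_block: fixed aluminium block 100 mm (its x) by 70 mm (its y) on a black foot plate 112 x 82 mm; flat top 83 mm above the worktop. Origin: centre of its underside. The narrow bore, 12 mm diameter with a 1.5 mm lead-in and a flush brass ring of 20 mm diameter round it, is upright at x = -26 mm, y = 0 of the block. Two wider wells (23 mm, at x = +24 mm) are not used
- bore_mouth (a point): centre of the narrow bore at the block's flat top. The bore is blind: its rigid flat bottom lies somewhere between 43 and 70 mm below this point, different each time and not measured (the part that forms it is called bore_plug_c0; the centre of that part lies 5 mm beneath the bottom surface)
- gauge_stand: fixed blue storage stand 70 x 70 mm on a black rubber foot 90 x 90 mm, top 38 mm above the worktop; its hole is 11 mm in diameter and 30 mm deep; the gauge stands on the hole's bottom. Origin: centre of its underside
- wash_bottle: yellow-green wash bottle with bent spout, 67x94x180 mm, behind the work; bystander. Origin: centre of its underside
- weight_0: calibration weight 23x23x48 mm, bystander; origin under its centre
- weight_1: calibration weight 19x19x40 mm, bystander; origin under its centre
- sample_cup_2: white weighing cup 55 mm wide, 39 mm high, bystander; origin under its centre
- tweezers: steel tweezers 126 mm long lying on the worktop, bystander; origin under their middle
- marker_0: white and blue marker pen 134 mm long, lying near the front edge, bystander; origin under its middle
Things that resemble listed ones, but are neither listed nor needed, are in the scene too. Of the things like the depth_gauge, leave any that is orange or turquoise; of the rest the smaller one is meant.

How it is judged:
By the outcome, as a careful person would: the job done as asked, in the order asked, and still so for the second after the job is handed in, with the robot touching nothing.
It also fails if it takes over 51 s, if anything falls off the work surface, if the arm or the gripper's body presses on something with over 40 N, if the wrist force passes 120 N, or if a joint passes its speed limit or range.

## Working session

There is one attempt and no reset: what is moved stays moved. The work goes in short steps, Python scripts to look and compute and a tool call to move; the robot and the scene stay as the last step left them, time stands still between calls to the robot, and variables do not carry over. Pictures are saved under pics/ and viewed, at most 10 in all, crops included, and the job is handed in when it is done.

Besides the shell and the picture viewer there is one more tool, called after ">>>" as a command line: name --argument value ..., lists and objects as JSON in quotes. arm_command: Moves the arm, as the interface text tells. Its arguments: {"type":"object","properties":{"xyz":{"type":"array"},"rot":{"type":"array"},"grip":{"type":"number"},"squeeze":{"type":"number"}},"required":["xyz","rot"]}

```bash
mkdir -p pics; cat > h.py <<'E'
import numpy as np, cv2
from bench import r
def w(cam,p,M=None):
    T=np.array((M or r.camera_model(cam))["T"]);return T[:3,:3]@np.array(p)+T[:3,3]
def ray(cam,u,v,z):
    m=r.camera_model(cam);T=np.array(m["T"])
    K=np.array([[m["fx"],0,m["cx"]],[0,m["fy"],m["cy"]],[0,0,1.]])
    x,y=cv2.undistortPoints(np.array([[[u,v]]],float),K,np.array([m["k1"],0,0,0,0]))[0,0]
    d=T[:3,:3]@np.array([x,-y,-1]);o=T[:3,3];return o+d*(z-o[2])/d[2]
def px(cam,P):
    m=r.camera_model(cam);T=np.array(m["T"]);c=T[:3,:3].T@(np.array(P)-T[:3,3])
    a=np.array([c[0]/-c[2],-c[1]/-c[2]]);a=a*(1+m["k1"]*(a@a));return np.array([m["fx"]*a[0]+m["cx"],m["fy"]*a[1]+m["cy"]])
def save(cam,n):
    im=np.array(r.camera(cam));cv2.imwrite(f"pics/{n}.png",im[:,:,::-1]);return im
E
python3 - <<'E'
from h import *
np.set_printoptions(precision=3,suppress=True)
for c in("top","side"):
    save(c,c+"0")
    print(c,r.camera_model(c)["T"])
    for l in("gauge_grip","rod_tip","bore_mouth","heating_block","gauge_stand"):
        for d in r.spot_point(l,c)[:4]:
            p=w(c,d["at"]);print(l,round(d["conf"],2),p,px(c,p))
a=cv2.imread("pics/top0.png");b=cv2.imread("pics/side0.png")
E
```

```text
top [[-0.026  0.994 -0.108  0.384]
 [-1.    -0.025  0.009 -0.059]
 [ 0.006  0.108  0.994  1.408]
 [ 0.     0.     0.     1.   ]]
gauge_grip 0.67 [ 0.417 -0.036  0.165] [312.541 237.928]
gauge_grip 0.57 [0.626 0.18  0.175] [237.378 168.296]
gauge_grip 0.48 [ 0.533 -0.034  0.126] [311.167 199.955]
gauge_grip 0.39 [0.417 0.037 0.121] [288.545 238.866]
bore_mouth 0.73 [0.456 0.14  0.086] [255.886 227.344]
bore_mouth 0.57 [ 0.578 -0.448 -0.003] [434.782 187.93 ]
bore_mouth 0.25 [ 0.481  0.147 -0.   ] [257.759 221.29 ]
heating_block 0.61 [0.479 0.146 0.001] [257.85 221.67]
gauge_stand 0.83 [ 0.539 -0.034 -0.   ] [311.785 202.328]
side [[ 0.919  0.126 -0.374  0.102]
 [-0.394  0.336 -0.856 -1.063]
 [ 0.018  0.934  0.358  0.521]
 [ 0.     0.     0.     1.   ]]
gauge_grip 0.74 [ 0.421 -0.042  0.165] [277.482 179.35 ]
gauge_grip 0.64 [0.42  0.033 0.126] [269.717 184.178]
gauge_grip 0.53 [0.626 0.175 0.174] [314.693 151.965]
gauge_grip 0.46 [ 0.535 -0.037  0.129] [313.705 186.001]
rod_tip 0.56 [ 0.537 -0.037  0.014] [313.929 221.416]
bore_mouth 0.95 [0.452 0.143 0.086] [269.713 184.316]
heating_block 0.64 [0.478 0.154 0.   ] [276.887 206.01 ]
gauge_stand 0.51 [ 0.536 -0.03  -0.004] [312.687 225.646]
```

View pics/top0.png

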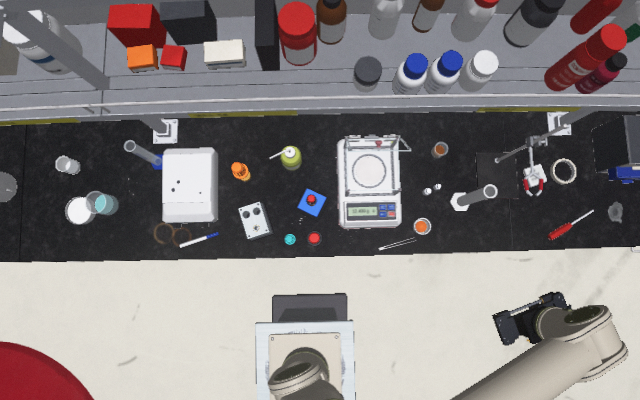

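View pics/side0.png

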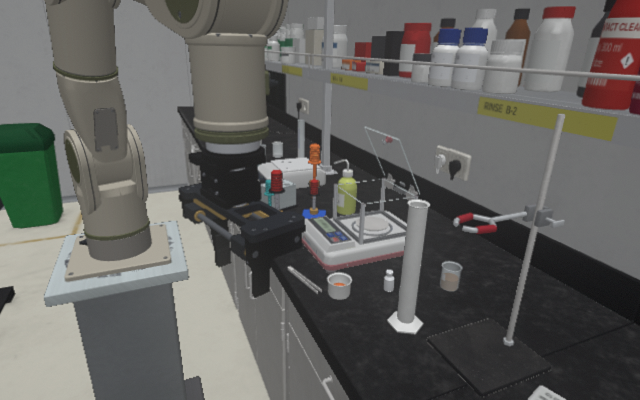

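The red gauges are the big one at top (313,238), grip z 0.165, and the one in the blue stand at (311,200), grip z 0.128. The orange one at (240,171) and the turquoise one at (290,239) are excluded. The one in the blue stand fits: it is the smaller red one, and 8 + 122 mm gives a grip height of 0.130. Next is a crop to confirm.

```bash
python3 - <<'E'
from h import *
np.set_printoptions(precision=3,suppress=True)
a=cv2.imread("pics/top0.png")[125:260,215:420];b=cv2.imread("pics/side0.png")[130:260,240:420]
a=cv2.resize(a,None,fx=3.8,fy=3.8,interpolation=3)[:,:780]
b=cv2.resize(b,(0,0),fx=4,fy=4,interpolation=3)
cv2.imwrite("pics/cropt.png",a)
for u,v in((345,137),(345,200),(340,224)): print(ray("top",u,v,.25),ray("top",u,v,.08))
s=r.read_state();print(s["ee_pos"],s["eef_rot"],s["width"],s["time"],s["ft_force"])
T=np.array(r.camera_model("wrist")["T"]);print(T)
from scipy.spatial.transform import Rotation as R
Q=R.from_quat(s["eef_rot"]).as_matrix();print(Q);print(Q.T@T[:3,:3],Q.T@(T[:3,3]-s["ee_pos"]))
E
```

```text
[ 0.692 -0.134  0.25 ] [ 0.737 -0.146  0.08 ]
[ 0.516 -0.129  0.25 ] [ 0.535 -0.139  0.08 ]
[ 0.451 -0.113  0.25 ] [ 0.46  -0.121  0.08 ]
[ 0.193 -0.594  0.223] [ 0.988  0.156 -0.    -0.   ] 0.0870943812138065 0.6 [-0.156  0.39   0.761]
[[ 0.31   0.923  0.23   0.257]
 [-0.951  0.3    0.075 -0.575]
 [ 0.    -0.242  0.97   0.385]
 [ 0.     0.     0.     1.   ]]
[[ 0.951  0.309 -0.   ]
 [ 0.309 -0.951  0.   ]
 [-0.    -0.    -1.   ]]
[[ 0.001  0.97   0.242]
 [ 1.    -0.001 -0.001]
 [-0.     0.242 -0.97 ]] [ 0.066  0.001 -0.162]
```

View pics/cropt.png

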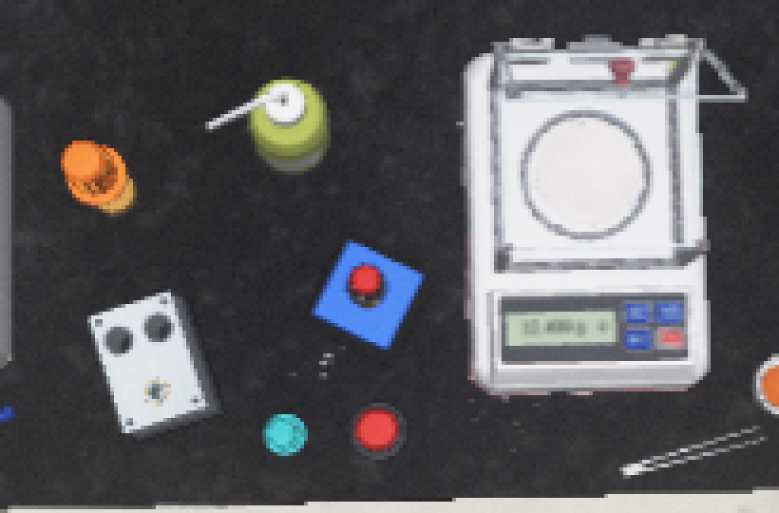

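Crop confirmed: the small red gauge stands in the blue stand at crop (366,285), the big red one at (377,430), and the brass bore of the block at (156,390). I'll approach above the stand with the fingers closing along 45°.

>>> arm_command --xyz '[[0, 0, 0.04], [0, 0, 0.08], [0, 0, 0.12], [0, 0, 0.16], [0.341, 0.559, 0.18], [0.341, 0.559, 0.18], [0.341, 0.559, 0.18], [0.341, 0.559, 0.18], [0.341, 0.559, 0.18], [0.341, 0.559, 0.18], [0.341, 0.559, 0.18], [0.341, 0.559, 0.18], [0.341, 0.559, 0.18], [0.341, 0.559, 0.18], [0.341, 0.559, 0.18], [0.341, 0.559, 0.18], [0.341, 0.559, 0.18], [0.341, 0.559, 0.18], [0.341, 0.559, 0.18], [0.341, 0.559, 0.18]]' --rot '[[0, 0, 0.1], [0, 0, 0.2], [0, 0, 0.3], [0, 0, 0.4], [0, 0, 2.04], [0, 0, 2.04], [0, 0, 2.04], [0, 0, 2.04], [0, 0, 2.04], [0, 0, 2.04], [0, 0, 2.04], [0, 0, 2.04], [0, 0, 2.04], [0, 0, 2.04], [0, 0, 2.04], [0, 0, 2.04], [0, 0, 2.04], [0, 0, 2.04], [0, 0, 2.04], [0, 0, 2.04]]' --grip 0.6

```text
time: 2.27
ee_pos: [0.5349, -0.0318, 0.403]
eef_rot: [0.383, 0.924, 0.001, 0.0]
ft_force: [0.2, -0.6, 1.1]
width: 0.052
grip_force: 0.0
```

>>> arm_command --xyz '[[0, 0, -0.04], [0, 0, -0.08], [0, 0, -0.12], [0, 0, -0.12], [0, 0, -0.12], [0, 0, -0.12]]' --rot '[[0, 0, 0], [0, 0, 0], [0, 0, 0], [0, 0, 0], [0, 0, 0], [0, 0, 0]]'

```text
time: 2.77
ee_pos: [0.535, -0.0355, 0.2853]
eef_rot: [0.384, 0.923, 0.001, 0.001]
ft_force: [-0.1, 0.1, 0.7]
width: 0.0524
grip_force: 0.0
```

```bash
python3 - <<'E'
from h import *
np.set_printoptions(precision=4,suppress=True)
M=r.camera_model("wrist");s=r.read_state()
save("wrist","w1")
print(s["ee_pos"],s["joint_positions"])
for l in("gauge_grip","rod_tip","collar_foot","bore_mouth","gauge_stand"):
    for d in r.spot_point(l,"wrist")[:3]:
        p=w("wrist",d["at"],M);print(l,round(d["conf"],2),p,px("wrist",p))
E
```

```text
[ 0.535  -0.0355  0.2853] [ 0.6367  0.1702 -0.7344  1.5684  0.1151  1.4442  0.6779]
gauge_grip 0.96 [ 0.5383 -0.0332  0.1281] [320.8584 186.6636]
gauge_grip 0.89 [ 0.4197 -0.0443  0.1715] [216.1938 111.4233]
gauge_grip 0.85 [0.4168 0.0345 0.1204] [282.4128  52.9429]
rod_tip 0.93 [0.6283 0.1809 0.0015] [471.6988 108.1318]
collar_foot 0.82 [0.626  0.1731 0.0438] [482.2004 109.9902]
collar_foot 0.67 [ 0.4166 -0.0462  0.0439] [245.4887 114.7862]
collar_foot 0.56 [ 0.5392 -0.0376  0.0399] [318.554  176.6934]
bore_mouth 0.57 [0.4549 0.136  0.0849] [377.5742  16.6   ]
gauge_stand 0.79 [ 0.5359 -0.0347 -0.0002] [318.6239 169.6015]
```

View pics/w1.png

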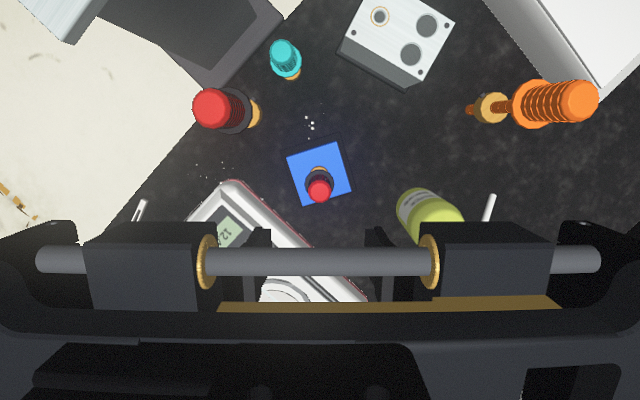

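The wrist view shows the target red grip at (319,190) above the blue stand, directly below the tool. The brass-ringed bore is at (380,17).

```bash
cat >> h.py <<'E'
def redtop(im,u0,v0,z,cam="wrist",win=22,rad=None):
    h=cv2.cvtColor(im,cv2.COLOR_RGB2HSV);m=(((h[...,0]<8)|(h[...,0]>172))&(h[...,1]>150)&(h[...,2]>150)).astype(np.uint8)
    k=np.zeros_like(m);k[v0-win:v0+win,u0-win:u0+win]=1;m*=k
    c=max(cv2.findContours(m,0,2)[0],key=cv2.contourArea);return cv2.minEnclosingCircle(c),cv2.fitEllipse(c)
E
python3 - <<'E'
from h import *
im=cv2.imread("pics/w1.png")[...,::-1].copy()
(c,rad),e=redtop(im,319,188,.148);print(c,rad,e)
for q in(c,e[0]): print(ray("wrist",*q,.146),ray("wrist",*q,.14))
print(px("wrist",[.536,-.035,.148]),px("wrist",[.536,-.035,.107]))
E
```

```text
(319.0, 190.6875) 11.323644638061523 ((319.2540283203125, 190.81704711914062), (20.786710739135742, 21.878173828125), 105.70181274414062)
[ 0.53568908 -0.03477045  0.146     ] [ 0.5366263  -0.03566553  0.14      ]
[ 0.53596203 -0.03468504  0.146     ] [ 0.5369047  -0.03557842  0.14      ]
[319.06844819 191.49016324] [318.87496262 183.67551142]
```

>>> arm_command --xyz '[[0.001, 0.0005, -0.04], [0.001, 0.0005, -0.08], [0.001, 0.0005, -0.12], [0.001, 0.0005, -0.15], [0.001, 0.0005, -0.17], [0.001, 0.0005, -0.17], [0.001, 0.0005, -0.17], [0.001, 0.0005, -0.17]]' --rot '[[0, 0, 0], [0, 0, 0], [0, 0, 0], [0, 0, 0], [0, 0, 0], [0, 0, 0], [0, 0, 0], [0, 0, 0]]'

```text
time: 3.73
ee_pos: [0.5361, -0.0349, 0.1145]
eef_rot: [0.384, 0.923, 0.0, 0.001]
ft_force: [0.2, 0.4, 0.0]
width: 0.0526
grip_force: 0.0
```

>>> arm_command --xyz '[[0, 0, 0], [0, 0, 0], [0, 0, 0], [0, 0, 0], [0, 0, 0], [0, 0, 0], [0, 0, 0], [0, 0, 0]]' --rot '[[0, 0, 0], [0, 0, 0], [0, 0, 0], [0, 0, 0], [0, 0, 0], [0, 0, 0], [0, 0, 0], [0, 0, 0]]' --grip 0.15 --squeeze 35

```text
time: 4.4
ee_pos: [0.5352, -0.0349, 0.1128]
eef_rot: [0.384, 0.923, 0.0, 0.0]
ft_force: [0.8, 0.8, 1.8]
width: 0.0229
grip_force: 35.0
```

>>> arm_command --xyz '[[0, 0, 0.01], [0, 0, 0.03], [0, 0, 0.06], [0, 0, 0.09], [0, 0, 0.12], [-0.01, 0.02, 0.12], [-0.025, 0.055, 0.12], [-0.04, 0.09, 0.12], [-0.055, 0.125, 0.12], [-0.07, 0.155, 0.12], [-0.08, 0.175, 0.12], [-0.08, 0.175, 0.12], [-0.08, 0.175, 0.12], [-0.08, 0.175, 0.12], [-0.08, 0.175, 0.12], [-0.08, 0.175, 0.12]]' --rot '[[0, 0, 0], [0, 0, 0], [0, 0, 0], [0, 0, 0], [0, 0, 0], [0, 0, 0], [0, 0, 0], [0, 0, 0], [0, 0, 0], [0, 0, 0], [0, 0, 0], [0, 0, 0], [0, 0, 0], [0, 0, 0], [0, 0, 0], [0, 0, 0]]'

```text
time: 5.73
ee_pos: [0.4553, 0.1389, 0.2325]
eef_rot: [0.385, 0.923, -0.0, -0.0]
ft_force: [0.4, -0.8, -1.2]
width: 0.023
grip_force: 35.0
```

```bash
python3 - <<'E'
from h import *
np.set_printoptions(precision=4,suppress=True)
M=r.camera_model("wrist");s=r.read_state()
a=save("wrist","w2");print(s["ee_pos"],s["eef_rot"],s["width"],s["ft_force"])
for c in("wrist","side"):
  if c=="side": b=save("side","s2")
  for l in("gauge_grip","rod_tip","collar_foot","bore_mouth"):
    for d in r.spot_point(l,c)[:3]:
        p=w(c,d["at"],M if c=="wrist" else None);print(c,l,round(d["conf"],2),p,px(c,p))
b=cv2.resize(b[110:250,210:350],(400,400),interpolation=cv2.INTER_CUBIC)
a=cv2.resize(a[60:260,220:420],(400,400),interpolation=cv2.INTER_CUBIC)
cv2.imwrite("pics/c2.png",np.hstack([a,b])[...,::-1])
E
```

```text
[0.4553 0.1389 0.2325] [ 0.3847  0.9231 -0.     -0.0002] 0.022964985372454273 [ 0.3763 -0.7988 -1.238 ]
wrist gauge_grip 0.94 [0.4546 0.1402 0.2461] [318.3536 249.67  ]
wrist gauge_grip 0.77 [0.6257 0.1745 0.1707] [488.2723 318.5691]
wrist gauge_grip 0.64 [ 0.4158 -0.0403  0.1719] [137.4173 323.4325]
wrist rod_tip 0.49 [ 0.4167  0.0327 -0.0008] [241.3856 211.2294]
wrist collar_foot 0.7 [0.4564 0.138  0.1608] [317.5508 210.7336]
wrist collar_foot 0.52 [0.415  0.0321 0.033 ] [233.4403 218.1722]
wrist bore_mouth 0.92 [0.4547 0.133  0.0843] [312.9726 192.7807]
side gauge_grip 0.91 [ 0.4222 -0.043   0.1672] [277.9268 178.6185]
side gauge_grip 0.87 [0.6258 0.1753 0.171 ] [314.6373 152.681 ]
side gauge_grip 0.77 [0.4201 0.0314 0.122 ] [269.9615 185.6389]
side rod_tip 0.72 [ 0.6274  0.1809 -0.0002] [313.7676 197.9913]
side rod_tip 0.69 [0.4549 0.1382 0.1278] [270.7128 172.6025]
side rod_tip 0.61 [ 0.4166 -0.04   -0.0001] [276.8623 232.0174]
side collar_foot 0.58 [0.4184 0.0358 0.0314] [269.7766 212.764 ]
side collar_foot 0.54 [0.4535 0.1428 0.1609] [269.6271 162.5475]
side collar_foot 0.51 [ 0.4199 -0.0393  0.0453] [277.5464 217.7658]
side bore_mouth 0.95 [0.4543 0.1435 0.0846] [270.4077 184.5736]
```

View pics/c2.png

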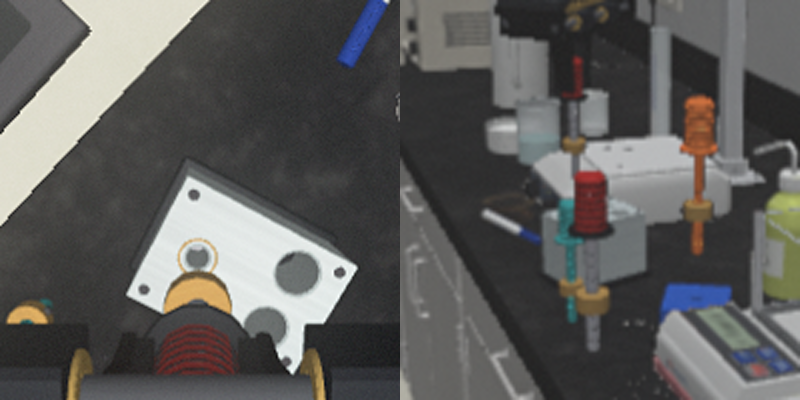

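The left half (wrist crop) shows the bore with its brass ring at crop (197,257), i.e. px (318,188), with the collar just below it. The right half shows the gauge hanging upright from the gripper. I'll fit the ring and the collar edge in the same image.

```bash
python3 - <<'E'
from h import *
np.set_printoptions(precision=4,suppress=True)
im=cv2.imread("pics/w2.png")[...,::-1].copy();h=cv2.cvtColor(im,cv2.COLOR_RGB2HSV)
m=((h[...,0]>8)&(h[...,0]<30)&(h[...,1]>60)).astype(np.uint8)
y,x=np.nonzero(m[170:215,300:340]);y+=170;x+=300
print("\n".join("".join("#" if q else "." for q in row) for row in m[172:212,296:342]))
k=y<195
e=cv2.fitEllipse(np.stack([x[k],y[k]],1).astype(np.float32));print(e,ray("wrist",*e[0],.083))
p=np.array(r.read_state()["ee_pos"]);
from scipy.spatial.transform import Rotation as R
Q=R.from_quat(r.read_state()["eef_rot"]).as_matrix();print(Q[:,0])
for dx in(0,):
  for z in(.160,.163): 
    q=p.copy();q[2]=z;print(z,px("wrist",q+Q[:,0]*.013),px("wrist",q+Q[:,1]*.013),px("wrist",q-Q[:,1]*.013))
q=p.copy();q[2]=.083;print(px("wrist",q))
E
```

```text
..............................................
..............................................
..............................................
..............................................
..............................................
..............................................
..............................................
.....................#.##.....................
..................####.#####..................
................###........##.................
...............##............#................
...............#..............#...............
..............#...............##..............
..............#................#..............
.............#.................#..............
.............#.................##.............
.............#..................#.............
.............#..................#.............
.............#.................##.............
.............#.................#..............
.............##................#..............
..............#...............##..............
..............##..............#...............
...............##..
[... 380 characters left out ...]
##############.........
.........############################.........
........#############################.........
........##############################........
........##############################........
.......################################.......
.......################################.......
.......#############......#############.......
......############.........#############......
((318.27032470703125, 188.55665588378906), (18.41777801513672, 18.95611000061035), 81.2660140991211) [0.4555 0.1401 0.083 ]
[-0.7054  0.7088  0.    ]
0.16 [317.8302 191.794 ] [334.2332 207.8645] [301.3899 207.8297]
0.163 [317.831  192.6224] [334.4323 208.8765] [301.1919 208.8412]
[317.8004 188.2134]
```

>>> arm_command --xyz '[[-0.001, 0.002, -0.015], [-0.001, 0.002, -0.03], [-0.001, 0.002, -0.036], [-0.001, 0.002, -0.036], [-0.001, 0.002, -0.036], [-0.001, 0.002, -0.036], [-0.001, 0.002, -0.036]]' --rot '[[0, 0, 0], [0, 0, 0], [0, 0, 0], [0, 0, 0], [0, 0, 0], [0, 0, 0], [0, 0, 0]]'

```text
time: 6.82
ee_pos: [0.4544, 0.1421, 0.1973]
eef_rot: [0.384, 0.923, 0.0, 0.0]
ft_force: [-0.0, 0.8, -1.4]
width: 0.0232
grip_force: 35.0
```

>>> arm_command --xyz '[[0, 0, -0.003], [0, 0, -0.005], [0, 0, -0.007], [0, 0, -0.009], [0, 0, -0.011], [0, 0, -0.013], [0, 0, -0.013]]' --rot '[[0, 0, 0], [0, 0, 0], [0, 0, 0], [0, 0, 0], [0, 0, 0], [0, 0, 0], [0, 0, 0]]'

```text
time: 7.4
ee_pos: [0.4538, 0.1416, 0.1831]
eef_rot: [0.384, 0.923, -0.0, -0.0]
ft_force: [0.4, -1.1, -1.9]
width: 0.0229
grip_force: 35.0
```

>>> arm_command --xyz '[[0, 0, -0.003], [0, 0, -0.006], [0, 0, -0.009], [0, 0, -0.012], [0, 0, -0.015], [0, 0, -0.018], [0, 0, -0.021], [0, 0, -0.021], [0, 0, -0.021]]' --rot '[[0, 0, 0], [0, 0, 0], [0, 0, 0], [0, 0, 0], [0, 0, 0], [0, 0, 0], [0, 0, 0], [0, 0, 0], [0, 0, 0]]'

```text
time: 8.15
ee_pos: [0.4537, 0.1419, 0.1622]
eef_rot: [0.384, 0.923, -0.0, -0.0]
ft_force: [0.5, -1.1, -3.3]
width: 0.0231
grip_force: 35.0
```

>>> arm_command --xyz '[[0, 0, -0.002], [0, 0, -0.004], [0, 0, -0.006], [0, 0, -0.008], [0, 0, -0.01], [0, 0, -0.012], [0, 0, -0.013], [0, 0, -0.014], [0, 0, -0.014]]' --rot '[[0, 0, 0], [0, 0, 0], [0, 0, 0], [0, 0, 0], [0, 0, 0], [0, 0, 0], [0, 0, 0], [0, 0, 0], [0, 0, 0]]'

```text
time: 8.9
ee_pos: [0.4542, 0.1419, 0.1488]
eef_rot: [0.384, 0.923, 0.0, 0.0]
ft_force: [-0.8, -3.7, 3.2]
width: 0.0232
grip_force: 35.0
```

>>> arm_command --xyz '[[0, 0, -0.0005], [0, 0, -0.001], [0, 0, -0.0015], [0, 0, -0.002], [0, 0, -0.0025], [0, 0, -0.003]]' --rot '[[0, 0, 0], [0, 0, 0], [0, 0, 0], [0, 0, 0], [0, 0, 0], [0, 0, 0]]'

```text
time: 9.4
ee_pos: [0.4543, 0.1419, 0.146]
eef_rot: [0.384, 0.923, 0.0, 0.0]
ft_force: [-0.2, -3.1, 5.8]
width: 0.023
grip_force: 35.0
```

>>> arm_command --xyz '[[0, 0, -0.0003], [0, 0, -0.0006], [0, 0, -0.0009], [0, 0, -0.0012]]' --rot '[[0, 0, 0], [0, 0, 0], [0, 0, 0], [0, 0, 0]]'

```text
time: 9.73
ee_pos: [0.4543, 0.1419, 0.1448]
eef_rot: [0.384, 0.923, 0.0, 0.0]
ft_force: [0.4, -3.9, 5.8]
width: 0.023
grip_force: 35.0
```

>>> arm_command --xyz '[[0, 0, -0.0003], [0, 0, -0.0006], [0, 0, -0.0009], [0, 0, -0.0012]]' --rot '[[0, 0, 0], [0, 0, 0], [0, 0, 0], [0, 0, 0]]'

```text
time: 10.07
ee_pos: [0.4543, 0.1419, 0.1436]
eef_rot: [0.384, 0.923, 0.0, 0.0]
ft_force: [-0.6, -3.2, 6.0]
width: 0.0229
grip_force: 35.0
```

>>> arm_command --xyz '[[0, -0.0003, -0.0003], [0, -0.0006, -0.0006], [0, -0.0006, -0.0009], [0, -0.0006, -0.0012]]' --rot '[[0, 0, 0], [0, 0, 0], [0, 0, 0], [0, 0, 0]]'

```text
time: 10.4
ee_pos: [0.4545, 0.1416, 0.1425]
eef_rot: [0.384, 0.923, 0.0, 0.0]
ft_force: [-1.1, -2.5, 5.9]
width: 0.0233
grip_force: 35.0
```

>>> arm_command --xyz '[[-0.0003, -0.0003, -0.0003], [-0.0003, -0.0006, -0.0006], [-0.0003, -0.0008, -0.0009], [-0.0003, -0.0008, -0.0012]]' --rot '[[0, 0, 0], [0, 0, 0], [0, 0, 0], [0, 0, 0]]'

```text
time: 10.73
ee_pos: [0.4544, 0.1413, 0.1415]
eef_rot: [0.384, 0.923, 0.001, 0.001]
ft_force: [0.3, -1.0, 5.7]
width: 0.0233
grip_force: 35.0
```

Lateral force is relieved, so I'll keep going down.

>>> arm_command --xyz '[[0, 0, -0.0003], [0, 0, -0.0006], [0, 0, -0.0009], [0, 0, -0.0012]]' --rot '[[0, 0, 0], [0, 0, 0], [0, 0, 0], [0, 0, 0]]'

```text
time: 11.07
ee_pos: [0.4544, 0.1413, 0.1403]
eef_rot: [0.384, 0.923, 0.001, 0.001]
ft_force: [0.1, -1.4, 6.1]
width: 0.0231
grip_force: 35.0
```

>>> arm_command --xyz '[[0, 0, -0.0003], [0, 0, -0.0006], [0, 0, -0.0009], [0, 0, -0.0012]]' --rot '[[0, 0, 0], [0, 0, 0], [0, 0, 0], [0, 0, 0]]'

```text
time: 11.4
ee_pos: [0.4544, 0.1414, 0.1391]
eef_rot: [0.384, 0.923, 0.001, 0.001]
ft_force: [-0.1, -2.2, 6.4]
width: 0.0226
grip_force: 35.0
```

>>> arm_command --xyz '[[0, 0, -0.0003], [0, 0, -0.0006], [0, 0, -0.0009], [0, 0, -0.0012]]' --rot '[[0, 0, 0], [0, 0, 0], [0, 0, 0], [0, 0, 0]]'

```text
time: 11.73
ee_pos: [0.4544, 0.1413, 0.1379]
eef_rot: [0.384, 0.923, 0.001, 0.001]
ft_force: [-0.6, -1.4, 6.8]
width: 0.0231
grip_force: 35.0
```

>>> arm_command --xyz '[[0, 0, -0.0003], [0, 0, -0.0006], [0, 0, -0.0009], [0, 0, -0.0012]]' --rot '[[0, 0, 0], [0, 0, 0], [0, 0, 0], [0, 0, 0]]'

```text
time: 12.07
ee_pos: [0.4544, 0.1414, 0.1367]
eef_rot: [0.384, 0.923, 0.001, 0.001]
ft_force: [-0.4, -1.0, 6.6]
width: 0.0232
grip_force: 35.0
```

>>> arm_command --xyz '[[0, 0, -0.0003], [0, 0, -0.0006], [0, 0, -0.0009], [0, 0, -0.0012]]' --rot '[[0, 0, 0], [0, 0, 0], [0, 0, 0], [0, 0, 0]]'

```text
time: 12.4
ee_pos: [0.4544, 0.1413, 0.1355]
eef_rot: [0.384, 0.923, 0.001, 0.001]
ft_force: [-0.6, -0.9, 6.5]
width: 0.0231
grip_force: 35.0
```

>>> arm_command --xyz '[[0, 0, -0.0003], [0, 0, -0.0006], [0, 0, -0.0009], [0, 0, -0.0012]]' --rot '[[0, 0, 0], [0, 0, 0], [0, 0, 0], [0, 0, 0]]'

```text
time: 12.73
ee_pos: [0.4546, 0.1414, 0.1347]
eef_rot: [0.384, 0.923, 0.001, 0.001]
ft_force: [-1.6, -1.8, 14.9]
width: 0.0233
grip_force: 35.0
```

Force jumped 8.4 N above the sliding plateau, so the rod is on the bottom. I'll hold and watch the force.

>>> arm_command --xyz '[[0, 0, 0], [0, 0, 0], [0, 0, 0]]' --rot '[[0, 0, 0], [0, 0, 0], [0, 0, 0]]'

```text
time: 12.98
ee_pos: [0.4545, 0.1414, 0.1347]
eef_rot: [0.384, 0.923, 0.001, 0.001]
ft_force: [-2.2, -2.3, 10.8]
width: 0.0231
grip_force: 35.0
```

>>> arm_command --xyz '[[0, 0, -0.0002], [0, 0, -0.0002], [0, 0, -0.0002]]' --rot '[[0, 0, 0], [0, 0, 0], [0, 0, 0]]'

```text
time: 13.23
ee_pos: [0.4546, 0.1414, 0.1347]
eef_rot: [0.384, 0.923, 0.001, 0.001]
ft_force: [-3.4, -1.5, 13.0]
width: 0.0233
grip_force: 35.0
```

>>> arm_command --xyz '[[0, 0, 0], [0, 0, 0], [0, 0, 0], [0, 0, 0], [0, 0, 0], [0, 0, 0], [0, 0, 0], [0, 0, 0]]' --rot '[[0, 0, 0], [0, 0, 0], [0, 0, 0], [0, 0, 0], [0, 0, 0], [0, 0, 0], [0, 0, 0], [0, 0, 0]]'

```text
time: 13.9
ee_pos: [0.4546, 0.1414, 0.1347]
eef_rot: [0.384, 0.923, 0.001, 0.001]
ft_force: [-2.6, -2.7, 14.9]
width: 0.0232
grip_force: 35.0
```

>>> arm_command --xyz '[[0, 0, 0], [0, 0, 0], [0, 0, 0], [0, 0, 0], [0, 0, 0], [0, 0, 0], [0, 0, 0], [0, 0, 0]]' --rot '[[0, 0, 0], [0, 0, 0], [0, 0, 0], [0, 0, 0], [0, 0, 0], [0, 0, 0], [0, 0, 0], [0, 0, 0]]'

```text
time: 14.57
ee_pos: [0.4546, 0.1414, 0.1347]
eef_rot: [0.384, 0.923, 0.001, 0.001]
ft_force: [-3.1, -2.2, 13.2]
width: 0.0232
grip_force: 35.0
```

>>> arm_command --xyz '[[0, 0, 0], [0, 0, 0], [0, 0, 0], [0, 0, 0], [0, 0, 0], [0, 0, 0], [0, 0, 0], [0, 0, 0], [0, 0, 0], [0, 0, 0], [0, 0, 0], [0, 0, 0], [0, 0, 0], [0, 0, 0], [0, 0, 0], [0, 0, 0]]' --rot '[[0, 0, 0], [0, 0, 0], [0, 0, 0], [0, 0, 0], [0, 0, 0], [0, 0, 0], [0, 0, 0], [0, 0, 0], [0, 0, 0], [0, 0, 0], [0, 0, 0], [0, 0, 0], [0, 0, 0], [0, 0, 0], [0, 0, 0], [0, 0, 0]]'

```text
time: 15.9
ee_pos: [0.4546, 0.1414, 0.1347]
eef_rot: [0.384, 0.923, 0.001, 0.001]
ft_force: [-2.2, -2.4, 12.7]
width: 0.0234
grip_force: 35.0
```

>>> arm_command --xyz '[[0, 0, 0], [0, 0, 0], [0, 0, 0], [0, 0, 0], [0, 0, 0], [0, 0, 0]]' --rot '[[0, 0, 0], [0, 0, 0], [0, 0, 0], [0, 0, 0], [0, 0, 0], [0, 0, 0]]' --grip 0.6

```text
time: 16.4
ee_pos: [0.4535, 0.1407, 0.1332]
eef_rot: [0.384, 0.923, 0.0, -0.0]
ft_force: [0.5, -0.8, -0.5]
width: 0.0498
grip_force: 0.0
```

>>> arm_command --xyz '[[0, 0, 0.01], [0, 0, 0.03], [0, 0, 0.06], [0, 0, 0.09], [0, 0, 0.12], [0, 0, 0.15], [0, 0, 0.15], [0, 0, 0.15], [0, 0, 0.15]]' --rot '[[0, 0, 0], [0, 0, 0], [0, 0, 0], [0, 0, 0], [0, 0, 0], [0, 0, 0], [0, 0, 0], [0, 0, 0], [0, 0, 0]]'

```text
time: 17.15
ee_pos: [0.4534, 0.1406, 0.2833]
eef_rot: [0.384, 0.923, -0.0, 0.0]
ft_force: [-0.1, -0.2, -0.4]
width: 0.0523
grip_force: 0.0
```

```bash
python3 - <<'E'
from h import *
np.set_printoptions(precision=4,suppress=True)
M=r.camera_model("wrist");s=r.read_state()
a=save("wrist","w3");print(s["ee_pos"],s["width"],s["ft_force"])
for c in("wrist","side"):
  if c=="side": b=save("side","s3")
  for l in("gauge_grip","collar_foot"):
    for d in r.spot_point(l,c)[:4]:
        p=w(c,d["at"],M if c=="wrist" else None);print(c,l,round(d["conf"],2),p)
b=cv2.resize(b[110:250,210:350],(400,400),interpolation=cv2.INTER_CUBIC)
a=cv2.resize(a[60:260,220:420],(400,400),interpolation=cv2.INTER_CUBIC)
cv2.imwrite("pics/c3.png",np.hstack([a,b])[...,::-1])
E
```

```text
[0.4534 0.1406 0.2833] 0.05228722640725254 [-0.1015 -0.196  -0.436 ]
wrist gauge_grip 0.79 [0.4175 0.0331 0.1232]
wrist gauge_grip 0.61 [0.4535 0.143  0.151 ]
wrist collar_foot 0.6 [0.4182 0.0331 0.0306]
wrist collar_foot 0.5 [0.6248 0.1751 0.0447]
wrist collar_foot 0.41 [0.4622 0.14   0.0856]
side gauge_grip 0.7 [0.4194 0.0365 0.1214]
side gauge_grip 0.69 [ 0.4197 -0.0393  0.1677]
side gauge_grip 0.56 [0.6248 0.1779 0.1718]
side gauge_grip 0.46 [0.4538 0.1417 0.1534]
side collar_foot 0.55 [0.6261 0.1832 0.0527]
side collar_foot 0.54 [ 0.42   -0.0417  0.0458]
side collar_foot 0.39 [0.4193 0.0373 0.0336]
side collar_foot 0.26 [0.4268 0.3449 0.0003]
```

View pics/c3.png

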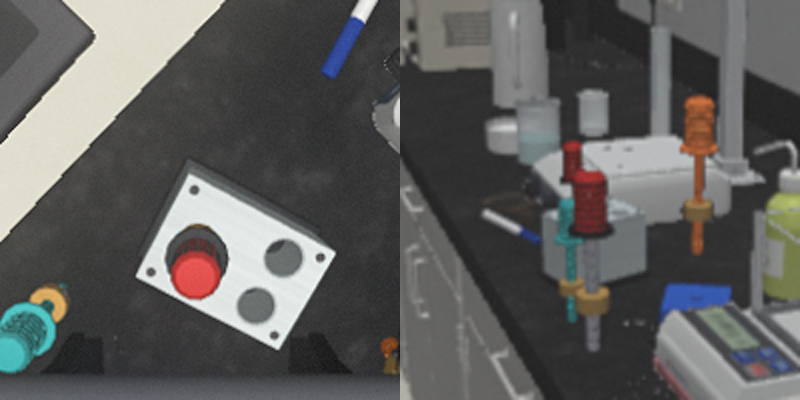

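The gauge stands upright in the bore (crop (196,270)), and the gripper is clear of it. The grip at z 0.152 gives a tip at 0.030, which matches the contact depth of about 53 mm. The collar foot is near z 0.083.

```bash
python3 -c "
from bench import r
print(r.close_job())"
```

```text
the job is handed in; nothing more can be done
None
```

The small red gauge now stands in the brass-ringed bore, about 53 mm deep, with the rod on the bottom and the collar on the block. I held it there for over two seconds at an estimated 6–8 N (about 4 N for a moment at first contact), then let go and handed the job in at about 17 s.

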